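# Fit the slotted grinding wheel to the bench lap and clamp it

## Robot

A 6-joint arm with a two-finger parallel gripper is mounted at the origin on the work surface. World frame = base frame: x ahead of the robot, y to its left, z up, the work surface at z = 0. Lengths are in m, angles in rad, forces in N, time in s.
With the tool pointing down it reaches from about 0.35 to 0.775 m from the base axis. Payload 5.5 kg.
Tool frame: the origin (TCP) lies midway between the tips of the shut fingers; the grasp point (between the pads) lies 19 mm behind it; x points along the fingers, y is the direction in which the jaws open and shut, and the axes are right-handed (so a half turn about x gives the same grasp; the last joint's range is limited). The gripper opens to 85 mm and grips with 20 to 120 N. Pads are 22 mm wide; open, the fingers measure 114 mm over their backs; the gripper's body (76 mm by 85 mm) begins 54 mm behind the grasp point. The pads swing forward as they close: fully open they stand 13 mm farther back than shut.
Start: joints at [1.008, 0.313, 0.046, 1.304, 0, 1.431], TCP at [0.236, 0.524, 0.231] pointing down, gripper open.
Joint ranges: [-2.76, 2.76], [-0.86, 1.69], [-1.03, 1.26], [-2.2, 2.34], [-1.47, 1.5], [-3.14, 3.14]. Speed limits (rad/s): [2.57, 2.57, 3.14, 3.14, 3.14, 3.14].

## Interface

Orientations are given as a unit quaternion [w, x, y, z].
In Python, from workcell import env, optics, order, models gives the robot as it stands. The module is installed in compiled form; this text tells all that it offers.
- The arm moves only by the tool servo_tool, never from a script. Its argument "moves" is a list of rows, each a list of 5 numbers: the shift along the tool's x, y, z in cm, then the turn about the tool's x in rad, then the closure, from -1 (fully open) to 1 (shut). A call has exactly 10 rows; each row shifts and turns the commanded pose from where the row before left it, along the tool's axes as they then stand; what a row does not reach is not made up. A row lasts 1/8 s, in which the tool goes at most 62.5 mm and 10.7 degrees, less where a joint would pass 70% of its speed; a pose out of reach is approached as far as the arm can. A call is refused whole if a number of a shift passes 6.25 or a number of a turn 0.188, either way. A call with a gripper value outside its range is refused whole. The fingers move at their own pace and stop on an object; "grip_force" is the grip in N (left out, the last holds). Time passes only in rows, so rows that do not move let the fingers close, or fill a call up. It gives the time, the measured TCP pose, the force and the opening at its end, in the units of the state.
- env.get_state(): the state, without advancing time (a new reading comes with each control period).
- optics.read_camera(name): name is "scene" or "side" or "wrist"; returns a dict with "pixels" (480x640x3 uint8, blue, green, red), "vertical_fov" (degrees; the focal length in pixels is half the picture's height over the tangent of half this angle, whatever the lens; pixels are square), "cx", "cy" (the principal point, pixels), "extrinsics" (4x4, takes a point from world to camera coordinates). Camera axes: x right, y up, looking along -z (the intrinsics and any distortion apply to the point x, -y, -z); pixel columns grow to the right and rows downward; lengths in m; the calibration is good to about 2 mm. A picture is of the moment at which its call begins. There is no depth.
- order.hand_in(): hands the job in, once; it reports no verdict.
Trained networks look in a picture, given as the dict that the camera call returned (one of the last four; its "shot" number tells which), for a name from the list of things; names that differ only in an ending like _2 or _b are one class to them, and where a whole thing is asked for, a point or a joint stands for the part that bears it (a point fixed in the world has none). Each returns a list of dicts, best first, with "conf" (0 to 1); they miss things now and then, are a little off and sometimes report something else, mostly with a low value. They report only what shows in the picture. A call takes as long as a camera call. They do not tell look-alikes from the thing itself.
- models.outline_of(name, picture): "pixels" (480x640 bool, what is visible of it) and "location" ([column, row] in pixels, amid what is visible of it).
- models.pinpoint(name, picture): "location" ([column, row] in pixels: a listed point, or the origin of a listed thing).
The state is a dict: "clock": time; "joint_pos": joint angles; "qvel": joint speeds; "tau": joint torques, N m; "tcp_pos": TCP position; "orientation": TCP orientation; "wrist_force": force on the tool from outside, world axes, zero at the start; "ft_torque": the same for the moment, N m; "finger_gap": finger opening in m.
Only numpy, scipy, OpenCV 4.12 (cv2) and the standard library are available. Lean on these libraries where they do the work, as an engineer would, in place of code of your own. Each camera call takes 0.05 s, during which the arm holds its last target.

## Task

Fit the larger grinding wheel onto the spindle of the black bench lap: turn it so that the slot in its six-sided hub goes over the key of the spindle, lower it (do not drop it) until it lies flat and fully home on the platen, and only then throw the clamp lever right over. Leave the smaller wheel, the tumbler and the frosted block where they are.

Things in the scene. Friction and masses are not known exactly. Their poses are not given: they have to be found in the camera images.
- wheel_mid (a point): Centre of the larger wheel, on its axis, 28.5 mm above its underside. It lies flat on the bench, hub up: 0.35 to 0.7 kg, a dark steel disc 124 mm in diameter, 12 mm thick, with a bare aluminium six-sided hub in the middle whose top is 57 mm above the underside. A six-sided bore 33 mm across flats runs right through. z is up; x points from the axis out through the middle of the hub's slot.
- hub_slot (a point): Outer mouth of the slot, at the hub's top, 26 mm from the wheel's axis. The hub is 52 mm across flats, 60 over corners; its flats face 0, 60, 120, 180, 240, 300 degrees from the wheel's x. The flat at 0 has the slot: 16 mm wide, over the whole height of hub and disc, open to the bore; in the disc it ends 26 mm from the axis. The hub can be gripped across any pair of flats.
- wheel: The larger wheel itself; origin at the centre of its underside, axes as for wheel_mid.
- seat (a point): Point on the axis of the lap's upright spindle, in the top face of the dark platen (100 mm in diameter) on which the wheel must lie; 70 mm above the bench. z is up; x points from the axis along the key. Spindle and platen turn together, stiffly (0.6 N m), and start at any angle. The shaft is round, 30 mm in diameter up to 36 mm above this point, then tapers to 18 mm at 46 mm.
- key_end (a point): Outer end of the spindle's key, at its top: 23 mm from the axis, 18 mm above the platen. The key is a steel bar 12 mm wide on the shaft's side, from the shaft to this radius and from the platen up to this height. A wheel whose slot is not over the key hangs up 18 mm above the platen.
- lap: Black housing of the bench lap, 170 (x) by 240 (y) by 60 mm high, fixed to the bench; origin at the centre of its underside. The spindle's axis is at y = -30 mm, the clamp lever's block at y = +88 mm. Its yaw is within 20 degrees of the bench's.
- clamp (a joint): Angle of the clamp lever: 0 = open, leaning to the lap's -x; 1.0 rad = right over, leaning to +x (clamped). It swings in the lap's x-z plane and stays where it is left. It starts open, below 0.15.
- clamp_tip (a point): Tip of the clamp lever, an steel arm 80 mm long with a black ball. The pivot is about 80 mm from it, in the lever's block on top of the housing. Pushing the tip about 75 mm along the lap's +x throws it right over.
- spare_mid (a point): Centre (half-way up) of the smaller wheel, 88 mm in diameter, 40 mm high in all, with a plain round hub of 40 mm diameter and no slot. Loose on the bench; leave it.
- tumbler: Glass tumbler, 72 mm in diameter, 100 mm high, standing on the bench; origin at the centre of its foot. Leave it.
- block: Frosted pale acrylic block, 70 x 100 x 30 mm, on the bench; origin at the centre of its underside. Leave it.
Things that resemble listed ones, but are neither listed nor needed, are in the scene too. What is shaped like the wheel but blue, green or turquoise is not meant.

How it is judged:
By the outcome, as a careful person would: the job done as asked, in the order asked, and still so for the second after the job is handed in, with the robot touching nothing.
It also fails if it takes over 51 s, if anything falls off the work surface, if the arm or the gripper's body presses on something with over 40 N, if the wrist force passes 120 N, or if a joint passes its speed limit or range.

## Working session

There is one attempt and no reset: what is moved stays moved. The work goes in short steps, Python scripts to look and compute and a tool call to move; the robot and the scene stay as the last step left them, time stands still between calls to the robot, and variables do not carry over. Pictures are saved under pics/ and viewed, and the job is handed in when it is done.

Besides the shell and the picture viewer there is one more tool, called after "Emit:" as name(argument=value, ...) on one line, values as JSON. servo_tool: Moves the arm, as the interface text tells. Its arguments: {"type":"object","properties":{"moves":{"type":"array"},"grip_force":{"type":"number"}},"required":["moves"]}

```bash
mkdir -p pics
cat > h.py <<'E'
import numpy as np, cv2, pickle
from workcell import env, optics, order, models
def shot(n,save=None):
    p=optics.read_camera(n)
    if save: cv2.imwrite(f'pics/{save}.png',np.asarray(p['pixels']))
    return p
def cam(p):
    f=240/np.tan(np.radians(p['vertical_fov'])/2)
    return f,p['cx'],p['cy'],np.array(p['extrinsics'])
def ray(p,uv):
    f,cx,cy,E=cam(p); R=E[:3,:3];t=E[:3,3]
    d=np.array([(uv[0]-cx)/f,-(uv[1]-cy)/f,-1.]); 
    return -R.T@t, R.T@d
def atz(p,uv,z):
    o,d=ray(p,uv); return o+d*(z-o[2])/d[2]
def proj(p,X):
    f,cx,cy,E=cam(p); c=E[:3,:3]@np.asarray(X)+E[:3,3]
    return np.array([cx+f*c[0]/-c[2], cy-f*c[1]/-c[2]])
E
python3 - <<'E'
from h import *
print(env.get_state())
for n in ['scene','side','wrist']:
    p=shot(n,n+'0'); print(n,{k:v for k,v in p.items() if k!='pixels'})
    for k in ['wheel_mid','hub_slot','wheel','seat','key_end','lap','clamp_tip','spare_mid','tumbler','block']:
        print(k,[(np.round(r['location']).tolist(),round(r['conf'],2)) for r in models.pinpoint(k,p)])
E
```

```text
{'clock': 0.0, 'joint_pos': array([ 1.00836991e+00,  3.13998792e-01,  4.49730455e-02,  1.30359503e+00,
       -9.18380528e-06,  1.43118095e+00]), 'qvel': array([ 1.83654732e-03, -8.86750008e-04, -5.60048480e-05,  4.67060059e-04,
        4.93980796e-04,  3.33280143e-04]), 'tau': array([ 7.29208168e-04, -4.80626929e+01,  2.98531401e+01,  1.93156314e-02,
       -1.40462471e-04,  1.83494819e-05]), 'tcp_pos': array([0.2356808 , 0.52391874, 0.23040736]), 'orientation': array([ 0.69114539,  0.14776839,  0.6915829 , -0.14898204]), 'wrist_force': array([-0.6065069 ,  0.72817401,  0.8143698 ]), 'ft_torque': array([ 0.05177036,  0.06122712, -0.00653575]), 'finger_gap': 0.08555531669971086}
scene {'vertical_fov': 42.89184043696193, 'cx': 317.0933015453802, 'cy': 242.0487942305621, 'extrinsics': array([[-7.81104536e-01,  6.24398955e-01, -1.28406431e-03,
         4.65938452e-01],
       [-4.52325774e-01, -5.64426049e-01,  6.90524894e-01,
         1.14388004e-01],
       [ 4.30438263e-01,  5.39952942e-01,  7.23307488e-01,
        -1.58845497e+00],
       [ 0.00000000e+00,  0.00000000e+00,  0.000000
[... 1453 characters left out ...]
clamp_tip [([202.0, 164.0], 0.41)]
spare_mid [([299.0, 269.0], 0.56)]
tumbler [([372.0, 346.0], 0.71)]
block [([354.0, 244.0], 0.71)]
wrist {'vertical_fov': 61.303573243601654, 'cx': 322.3686944751629, 'cy': 240.68656627510387, 'extrinsics': array([[ 4.10148562e-01,  9.12018269e-01,  9.13125761e-04,
        -5.75287698e-01],
       [-8.65844366e-01,  3.89697599e-01, -3.13766338e-01,
         4.02885463e-02],
       [-2.86516476e-01,  1.27900188e-01,  9.49499790e-01,
        -3.79073518e-01],
       [ 0.00000000e+00,  0.00000000e+00,  0.00000000e+00,
         1.00000000e+00]]), 'shot': 3}
wheel_mid []
hub_slot []
wheel []
seat []
key_end []
lap []
clamp_tip []
spare_mid []
tumbler []
block []
```

View pics/scene0.png

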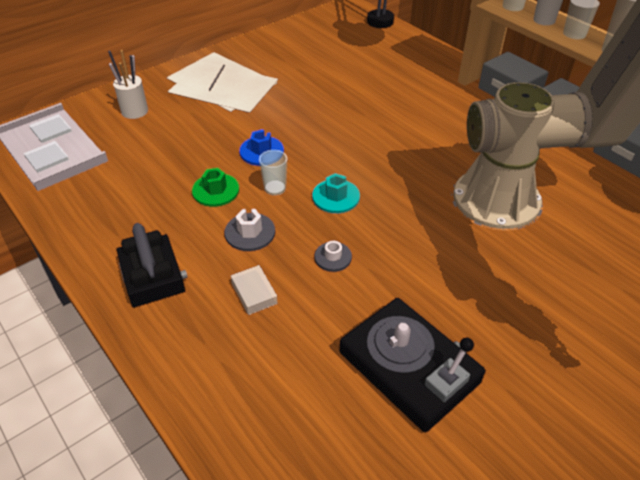

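View pics/side0.png

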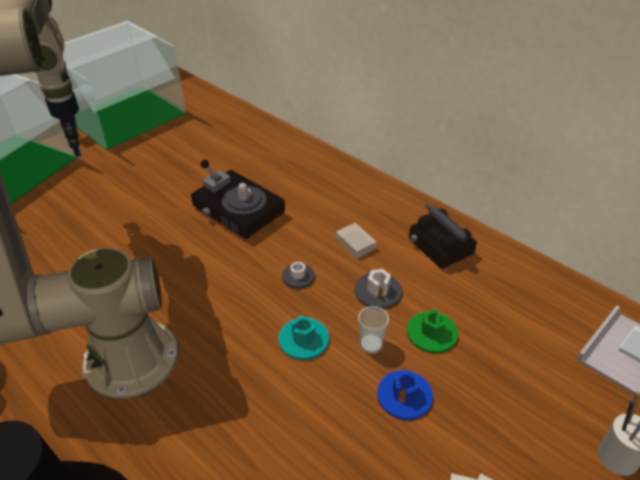

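View pics/wrist0.png

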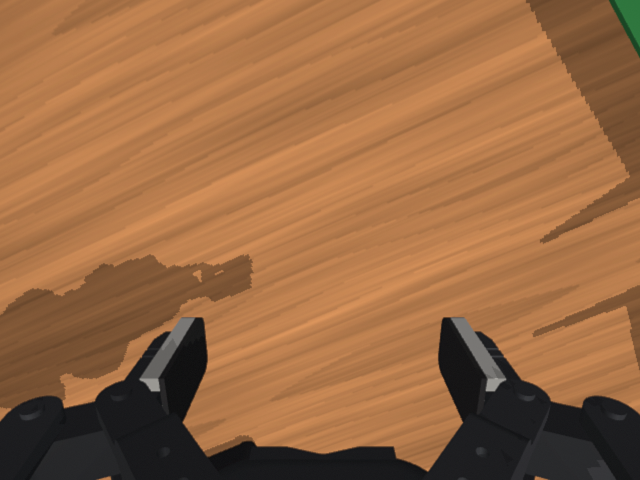

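Run:
```python
import cv2
a=cv2.imread('pics/scene0.png')[110:270,180:380]
cv2.imwrite('pics/crop0.png',cv2.resize(a,None,fx=3.5,fy=3.5,interpolation=cv2.INTER_CUBIC))
a=cv2.imread('pics/side0.png')[260:420,270:470]
cv2.imwrite('pics/crop1.png',cv2.resize(a,None,fx=3.5,fy=3.5,interpolation=cv2.INTER_CUBIC))
```

```text
(no output)
```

View pics/crop0.png

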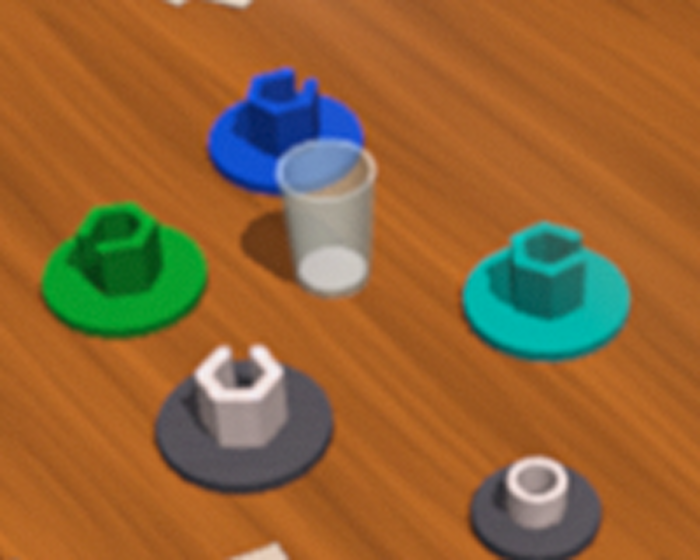

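View pics/crop1.png

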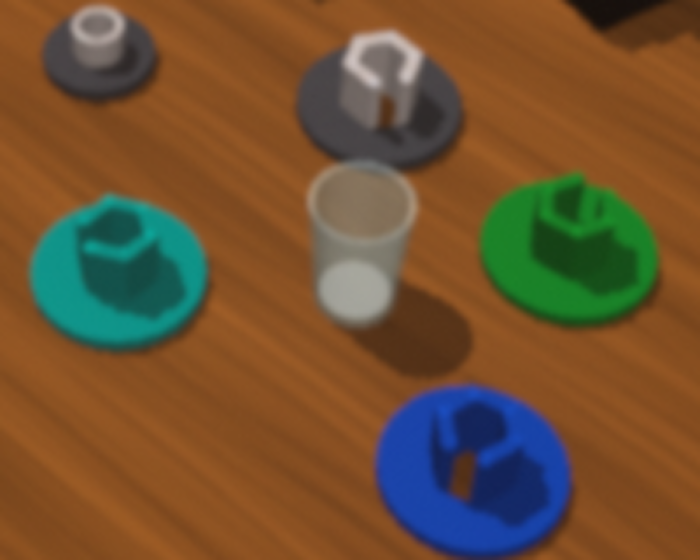

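Candidates in the scene image: blue (260,148), green (215,182), turquoise (337,190) and dark with a bare aluminium hex hub (249,228). The last one fits; (333,253) is the small round-hub spare. The crop confirms the slot at the hub's far side, facing the tumbler. The lap is the box with the platen at (410,365). The black thing at (150,265) has no platen, so it isn't the lap.

Run:
```python
from h import *
P={'scene':shot('scene'),'side':shot('side')}
def tri(a,b):
    o1,d1=ray(P['scene'],a);o2,d2=ray(P['side'],b)
    d1/=np.linalg.norm(d1);d2/=np.linalg.norm(d2)
    s=np.linalg.lstsq(np.c_[d1,-d2],o2-o1,rcond=None)[0]
    A=o1+s[0]*d1;B=o2+s[1]*d2
    return (A+B)/2,np.linalg.norm(A-B)
T={}
near={'wheel_mid':((249,222),(379,284)),'hub_slot':((246,211),(380,286)),'wheel':((253,234),(377,289)),'seat':((401,338),(246,197)),'key_end':((394,336),(252,188)),'clamp_tip':((463,347),(202,164)),'tumbler':((273,190),(372,346)),'spare_mid':((335,252),(299,269)),'block':((253,293),(354,244))}
for k,(a,b) in near.items():
    L=[]
    for c,n in (('scene',a),('side',b)):
        r=models.pinpoint(k,P[c]); r=[x['location'] for x in r if np.hypot(*(np.array(x['location'])-n))<9]
        L.append(r[0] if r else n)
    X,e=tri(*L);print(k,np.round(L,1).tolist(),X.round(4),round(e,4))
```

```text
wheel_mid [[249.4, 226.7], [379.5, 283.2]] [ 0.5753 -0.2936  0.0258] 0.0056
hub_slot [[250.5, 213.6], [380.0, 282.7]] [ 0.5595 -0.3071  0.05  ] 0.0039
wheel [[251.6, 232.9], [380.6, 292.4]] [ 0.5709 -0.2997 -0.0025] 0.0114
seat [[401.0, 338.0], [243.3, 198.1]] [0.5377 0.1911 0.069 ] 0.0003
key_end [[392.3, 338.5], [249.3, 194.1]] [0.5562 0.1847 0.0767] 0.0006
clamp_tip [[465.1, 344.6], [202.4, 163.3]] [0.5015 0.3126 0.1532] 0.0087
tumbler [[273.2, 187.8], [373.2, 345.9]] [ 0.427  -0.3996 -0.0037] 0.0011
spare_mid [[337.4, 252.3], [300.9, 267.3]] [ 0.4699 -0.0987  0.028 ] 0.0199
block [[257.4, 296.1], [353.7, 244.0]] [ 0.6699 -0.1257 -0.0049] 0.0036
```

```bash
cat >> h.py <<'E'
from scipy.spatial.transform import Rotation as Ro
def st():
    s=env.get_state(); w,x,y,z=s['orientation']; R=Ro.from_quat([x,y,z,w]).as_matrix()
    return s,R
def rel(X,yaw=None):
    """tool-frame shift cm of the TCP to world X"""
    s,R=st(); return 100*R.T@(np.asarray(X)-s['tcp_pos'])
def yaw_of(R): return np.degrees(np.arctan2(R[1,1],R[0,1]))
E
python3 - <<'E'
from h import *
s,R=st(); p=shot('wrist'); print(s['clock']); print(R.round(3),yaw_of(R)); _,_,_,E=cam(p)
C=-E[:3,:3].T@E[:3,3]; print('cam in tool mm',(R.T@(C-s['tcp_pos'])*1000).round(1)); print('view dir in tool',(R.T@-E[2,:3]).round(3), 'imgright',(R.T@E[0,:3]).round(3))
E
```

```text
2.65
[[ 0.     0.41   0.912]
 [ 0.     0.912 -0.41 ]
 [-1.     0.     0.   ]] 65.77610400320314
cam in tool mm [-1.418e+02 -1.000e-01 -8.080e+01]
view dir in tool [0.95  0.001 0.314] imgright [-0.001  1.    -0.   ]
```

Emit:
servo_tool(moves=[[-0.1, -2, 4.9, 0, -1], [-0.1, -2, 4.9, 0, -1], [-0.1, -2, 4.9, 0, -1], [-0.1, -2, 4.9, 0, -1], [-0.1, -2, 4.9, 0, -1], [-0.1, -2, 4.9, 0, -1], [-0.1, -2, 4.9, 0, -1], [-0.1, -2, 4.9, 0, -1], [-0.1, -2, 4.9, 0, -1], [0, 0, 0, 0, -1]])

```text
clock: 3.95
tcp_pos: [0.5667, 0.1764, 0.2397]
orientation: [0.691, 0.15, 0.691, -0.15]
wrist_force: [-0.3, -0.0, -1.2]
finger_gap: 0.0854
```

Run:
```python
from h import *
p=shot('wrist','wlap'); pickle.dump(p,open('wlap.pkl','wb')); s,R=st(); print(s['clock'],s['tcp_pos'],yaw_of(R))
for k,z in [('seat',.07),('key_end',.088),('clamp_tip',.15),('lap',0)]:
    for r in models.pinpoint(k,p): print(k,np.round(r['location'],1),round(r['conf'],2),atz(p,r['location'],z).round(4))
```

```text
4.0 [0.56513772 0.17781857 0.23979762] 65.59103653600661
seat [333.6 175.5] 0.79 [0.5425 0.1971 0.07  ]
seat [118.2 393.7] 0.37 [ 0.6443 -0.0665  0.07  ]
key_end [339.1 208.2] 0.89 [0.5635 0.1916 0.088 ]
clamp_tip [512.7  34.6] 0.78 [0.5017 0.3139 0.15  ]
lap [357.3 145.4] 0.74 [0.5373 0.2253 0.    ]
```

View pics/wlap.png

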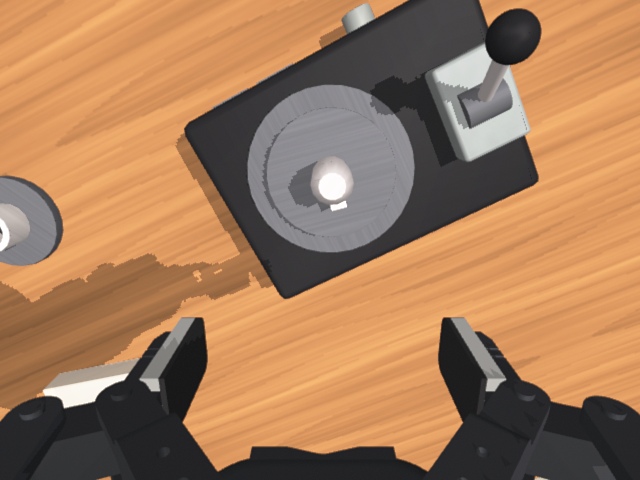

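Run:
```python
from h import *
p=pickle.load(open('wlap.pkl','rb')); im=np.asarray(p['pixels']); g=cv2.cvtColor(im,cv2.COLOR_BGR2GRAY)
hs=cv2.cvtColor(im,cv2.COLOR_BGR2HSV)
m=((g>75)&(hs[...,1]<70)).astype(np.uint8); m[:, :235]=0; m[:, 425:]=0; m[:75]=0; m[262:]=0
m=cv2.morphologyEx(m,cv2.MORPH_OPEN,np.ones((3,3)))
c=max(cv2.findContours(m,cv2.RETR_EXTERNAL,cv2.CHAIN_APPROX_NONE)[0],key=cv2.contourArea)
X=np.array([atz(p,q,0.07)[:2] for q in c[:,0].astype(float)])
from scipy.optimize import least_squares
f=least_squares(lambda v: np.hypot(*(X-v[:2]).T)-v[2],[.54,.19,.05],loss='soft_l1',f_scale=.0007)
print('platen',f.x, np.abs(f.fun).mean())
# top of shaft at z .116
# lap edges
mk=((g<70)&(hs[...,2]<80)).astype(np.uint8)
crop=im[130:230,280:400]; cv2.imwrite('pics/key.png',cv2.resize(crop,None,fx=6,fy=6,interpolation=cv2.INTER_CUBIC))
# lap top corners by hand at z=.06: (187,127) (287,298) (538,180)
A,B,C=[atz(p,q,.06) for q in [(187,127),(287,298),(538,180)]]
print(A,B,C,'side yaw',np.degrees(np.arctan2(*(C-B)[[1,0]]))-90,np.degrees(np.arctan2(*(B-A)[[1,0]])),np.linalg.norm(B-A),np.linalg.norm(C-B))
```

```text
platen [0.54011859 0.19542723 0.06391891] 0.00020421262184499556
[0.46367183 0.10971584 0.06      ] [0.62529615 0.11572684 0.06      ] [0.61494214 0.34339066 0.06      ] side yaw 2.6039832113395107 2.1299156855894283 0.16173606088555847 0.2278991387279851
```

View pics/key.png

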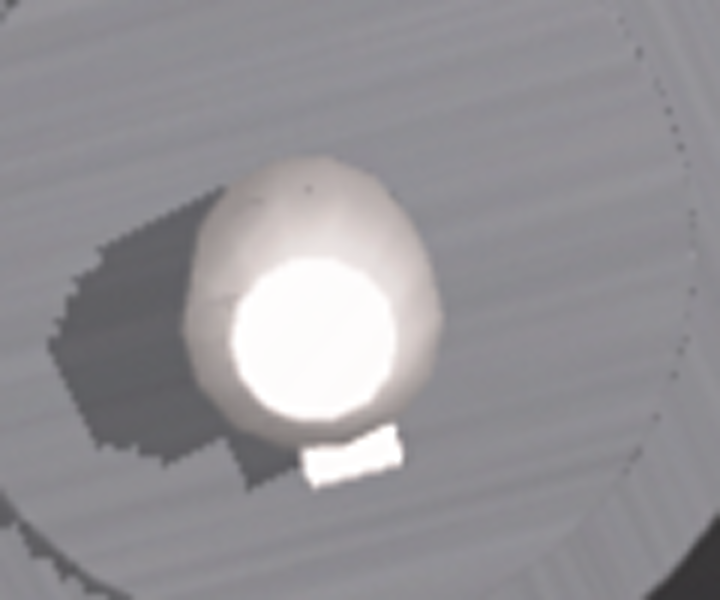

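Run:
```python
from h import *
p=pickle.load(open('wlap.pkl','rb')); im=np.asarray(p['pixels']).astype(np.uint8)
g=im.min(2)
m=(g>235).astype(np.uint8); n,l,s,c=cv2.connectedComponentsWithStats(m)
for i in range(1,n):
    if s[i,4]>50: print(s[i],c[i])
m2=np.zeros_like(m)
top=min([i for i in range(1,n) if s[i,4]>300 and abs(c[i][0]-332)<10],key=lambda i:abs(c[i][1]-187))
T=atz(p,c[top],.116);print('shaft top',T)
key=[i for i in range(1,n) if 40<s[i,4]<300 and abs(c[i][0]-339)<8 and abs(c[i][1]-206)<8]
print(key)
A=atz(p,(332.2,211.3),.088);B=atz(p,(347.2,207.2),.088)
print('outer corners',A,B,np.linalg.norm(A-B)); d=B-A; print('key yaw',np.degrees(np.arctan2(d[1],d[0]))-90)
M=(A+B)/2
print('mid',M,'from top yaw',np.degrees(np.arctan2(*(M-T)[[1,0]])),np.linalg.norm((M-T)[:2]))
for ps in (-14,-16,-18,-20,-22,-24):
    a=np.radians(ps);u=np.array([np.cos(a),np.sin(a)]);v=np.array([-u[1],u[0]])
    print(ps,[proj(p,np.r_[T[:2]+.023*u+w*v,.088]).round(1) for w in(-.006,.006)])
```

```text
[319 173  27  27 569] [332.08260105 185.71880492]
[331 201  16  10  80] [338.5   205.675]
[  0 219   9  32 169] [  3.74556213 235.14201183]
[  44  375   83   32 1001] [ 81.98501499 390.96803197]
shaft top [0.54094332 0.19528771 0.116     ]
[2]
outer corners [0.56358418 0.18598757 0.088     ] [0.5653476  0.19740576 0.088     ] 0.011553563068941801
key yaw -8.779388711051055
mid [0.56446589 0.19169666 0.088     ] from top yaw -8.679968262741905 0.02379510065133989
-14 [array([328.7, 210.3]), array([344.6, 207.5])]
-16 [array([327.6, 210.2]), array([343.5, 207.9])]
-18 [array([326.5, 210.1]), array([342.5, 208.3])]
-20 [array([325.4, 209.9]), array([341.4, 208.7])]
-22 [array([324.3, 209.7]), array([340.4, 209. ])]
-24 [array([323.2, 209.5]), array([339.3, 209.3])]
```

Emit:
servo_tool(moves=[[0, 0, 0, 0.187, -1], [0, 0, 0, 0.187, -1], [0, -4.05, 4.65, 0, -1], [0, -4.05, 4.65, 0, -1], [0, -4.05, 4.65, 0, -1], [0, -4.05, 4.65, 0, -1], [0, -4.05, 4.65, 0, -1], [0, -4.05, 4.65, 0, -1], [0, -4.05, 4.65, 0, -1], [0, -4.05, 4.65, 0, -1]])

```text
clock: 5.45
tcp_pos: [0.593, -0.3134, 0.2409]
orientation: [0.652, 0.274, 0.652, -0.273]
wrist_force: [0.0, 0.0, -0.4]
finger_gap: 0.0854
```

Run:
```python
from h import *
p=shot('wrist'); p=shot('wrist','wwh'); pickle.dump(p,open('wwh.pkl','wb')); s,R=st(); print(s['clock'],s['tcp_pos'],yaw_of(R),abs(s['qvel']).max())
for k,z in [('wheel_mid',.0285),('hub_slot',.057),('wheel',0)]:
    for r in models.pinpoint(k,p): print(k,np.round(r['location'],1),round(r['conf'],2),atz(p,r['location'],z).round(4))
```

```text
5.55 [ 0.59240028 -0.31803238  0.23902898] 44.083950797407184 0.0684866108872468
wheel_mid [178.1 289.9] 0.81 [ 0.553  -0.4799  0.0285]
wheel_mid [324.9 161.6] 0.71 [ 0.5691 -0.2951  0.0285]
wheel [186.1 278.4] 0.78 [ 0.5523 -0.4814  0.    ]
wheel [331.2 157.5] 0.68 [ 0.5733 -0.2909  0.    ]
```

View pics/wwh.png

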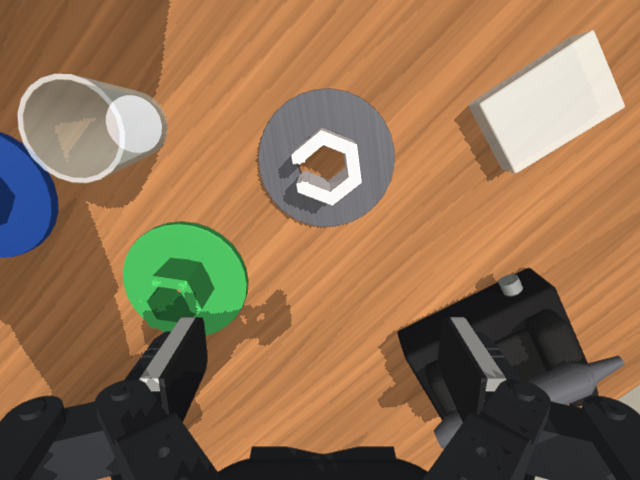

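```bash
cat >> h.py <<'E'
def hub_mask(p,x,y,yaw,z,S=4,ox=0,oy=0,w=640,h=480):
    a=np.radians(yaw)
    def poly(pts):
        c,s=np.cos(a),np.sin(a)
        return np.round((np.array([proj(p,[x+c*u-s*v,y+s*u+c*v,z]) for u,v in pts])+.5-[ox,oy])*S*16-8).astype(np.int32)
    hx=lambda af:[(af/np.sqrt(3)*np.cos(np.radians(30+60*k)),af/np.sqrt(3)*np.sin(np.radians(30+60*k))) for k in range(6)]
    m=np.zeros((h*S,w*S),np.uint8)
    cv2.fillPoly(m,[poly(hx(.052))],255,shift=4)
    cv2.fillPoly(m,[poly(hx(.033))],0,shift=4)
    cv2.fillPoly(m,[poly([(.01,-.008),(.0265,-.008),(.0265,.008),(.01,.008)])],0,shift=4)
    return cv2.resize(m,(w,h),interpolation=cv2.INTER_AREA)/255.
def fit_hub(p,x0,z,box,thr=200,free_z=False):
    from scipy.optimize import minimize
    g=np.asarray(p['pixels']).min(2); ox,oy,w,h=box
    obs=np.clip((g[oy:oy+h,ox:ox+w].astype(float)-thr+40)/60,0,1)
    def cost(v): return np.abs(hub_mask(p,v[0],v[1],v[2]*1000,v[3] if free_z else z,4,ox,oy,w,h)-obs).sum()
    best=None
    for dy in range(-30,31,10):
        v0=np.array([x0[0],x0[1],(x0[2]+dy)/1000]+([z] if free_z else []))
        r=minimize(cost,v0,method='Nelder-Mead',options=dict(initial_simplex=np.vstack([v0]+[v0+.006*np.eye(len(v0))[i] for i in range(len(v0))]),xatol=1e-5,fatol=.1))
        if best is None or r.fun<best.fun: best=r
    v=best.x.copy(); v[2]*=1000
    return v,best.fun,obs.sum()
E
python3 - <<'E'
from h import *
p=pickle.load(open('wwh.pkl','rb'))
g=np.asarray(p['pixels']).min(2); print(g[135,320],g[165,352],g[170,380])
v,f,n=fit_hub(p,(.57,-.294,-145),.057,(265,100,130,130)); print(v,f,n)
# disc by outline
from scipy.optimize import least_squares
o=models.outline_of('wheel',p)
for r in o: print(r['location'],r['conf'],r['pixels'].sum())
m=[r for r in o if abs(r['location'][0]-326)<20][0]['pixels'].astype(np.uint8)
c=max(cv2.findContours(m,cv2.RETR_EXTERNAL,cv2.CHAIN_APPROX_NONE)[0],key=cv2.contourArea)
X=np.array([atz(p,q,0.012)[:2] for q in c[:,0].astype(float)])
q=least_squares(lambda v: np.hypot(*(X-v[:2]).T)-v[2],[.57,-.29,.06],loss='soft_l1',f_scale=.0007);print('disc',q.x)
for uv in [(400,335),(525,270),(590,365),(445,435)]: print(atz(p,uv,.05).round(3))
E
```

```text
247 247 119
[   0.57100712   -0.29541898 -127.11173751] 86.47843137254901 2061.5
[24.4, 200.8] 0.93 5404
[181.3, 274.0] 0.91 10674
[336.8, 146.0] 0.88 13603
disc [ 0.57090069 -0.29500302  0.06065833]
[ 0.729 -0.359  0.05 ]
[ 0.76  -0.238  0.05 ]
[ 0.884 -0.255  0.05 ]
[ 0.849 -0.406  0.05 ]
```

Emit:
servo_tool(moves=[[0, 0, 0, 0.179, -1], [0, 0, 0, 0.179, -1], [0, 0, 0, 0.179, -1], [0, 0, 0, 0.179, -1], [0, 0, 0, 0.179, -1], [4.6, -0.8, -0.66, 0, -1], [4.6, -0.8, -0.66, 0, -1], [4.6, -0.8, -0.66, 0, -1], [0, 0, 0, 0, -1], [0, 0, 0, 0, -1]])

```text
clock: 7.0
tcp_pos: [0.5728, -0.2903, 0.1047]
orientation: [0.47, 0.529, 0.468, -0.529]
wrist_force: [0.2, -0.3, 0.2]
finger_gap: 0.0853
```

Run:
```python
from h import *
p=shot('wrist','wwh2'); pickle.dump(p,open('wwh2.pkl','wb')); s,R=st(); print(s['clock'],s['tcp_pos'],yaw_of(R),abs(s['qvel']).max())
u=proj(p,[.571,-.2953,.057]); print(u)
bx=(max(0,int(u[0])-130),max(0,int(u[1])-130),260,260)
v,f,n=fit_hub(p,(.571,-.295,-127),.057,bx); print(v,f,n)
```

```text
7.05 [ 0.57336449 -0.29113577  0.10541616] -6.861673265116477 0.01428796896079857
[320.31381174 283.78744236]
[   0.57080919   -0.29524486 -127.07889807] 142.1686274509804 4477.166666666667
```

View pics/wwh2.png

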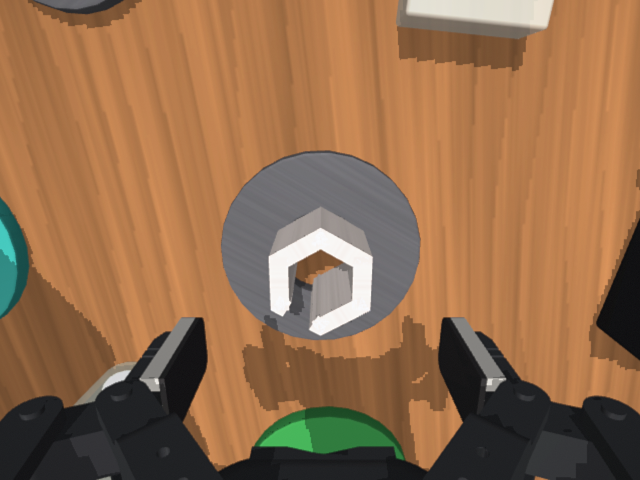

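Emit:
servo_tool(moves=[[0, -0.21, 0.44, 0.004, -1], [2.8, 0, 0, 0, -1], [2.8, 0, 0, 0, -1], [2.0, 0, 0, 0, -1], [0.9, 0, 0, 0, -1], [0, 0, 0, 0, -1], [0, 0, 0, 0, 1], [0, 0, 0, 0, 1], [0, 0, 0, 0, 1], [0, 0, 0, 0, 1]], grip_force=60)

```text
clock: 8.3
tcp_pos: [0.5705, -0.2957, 0.0191]
orientation: [0.469, 0.531, 0.466, -0.53]
wrist_force: [3.7, -0.6, 5.7]
finger_gap: 0.0518
```

Run:
```python
from h import *
p=shot('wrist','wgr'); s,R=st(); print(s['clock'],s['tcp_pos'],yaw_of(R),s['finger_gap'],s['wrist_force'])
```

```text
8.35 [ 0.57053978 -0.29565004  0.01915764] -7.1446983298752 0.05158855073548645 [ 3.36258645 -0.24137998  6.02164732]
```

View pics/wgr.png

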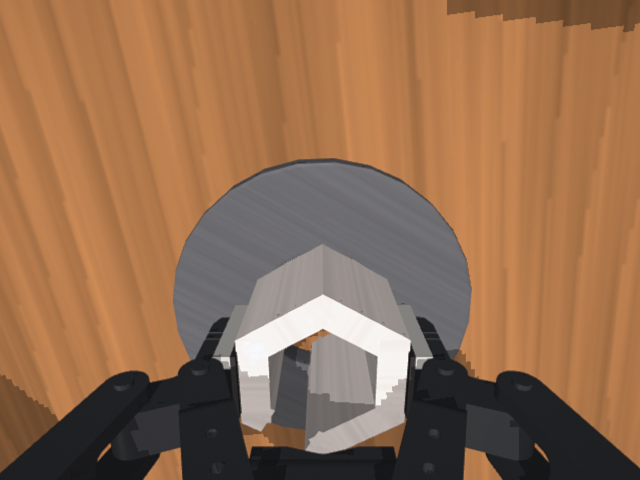

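Emit:
servo_tool(moves=[[-0.5, 0, 0, 0, 1], [-1.5, 0, 0, 0, 1], [-2.5, 0, 0, 0, 1], [-2.5, 0, 0, 0, 1], [-2.5, 0, 0, 0, 1], [-2.5, 0, 0, 0, 1], [-2.5, 0, 0, 0, 1], [-0.5, 0, 0, 0, 1], [0, 0, 0, 0, 1], [0, 0, 0, 0, 1]], grip_force=70)

```text
clock: 9.6
tcp_pos: [0.5676, -0.2942, 0.1656]
orientation: [-0.467, -0.53, -0.469, 0.531]
wrist_force: [-1.0, 0.6, -7.1]
finger_gap: 0.0515
```

```bash
cat >> h.py <<'E'
def held(p,thr=170,zoff=.0379,yr=-120):
    """hub top fit while held; returns offset from tcp"""
    s,R=st(); t=s['tcp_pos']; z=t[2]+zoff
    u=proj(p,[t[0],t[1],z]); bx=(int(u[0])-120,max(0,int(u[1])-110),240,min(480,int(u[1])+110)-max(0,int(u[1])-110))
    v,f,n=fit_hub(p,(t[0],t[1],yaw_of(R)+yr),z,bx,thr); return v,f,n,(R.T@np.r_[v[:2]-t[:2],0]*1000).round(2),v[2]-yaw_of(R)
E
python3 - <<'E'
from h import *
p=shot('wrist','wlift'); s,R=st(); print(s['clock'],s['tcp_pos'],R.round(3),yaw_of(R),s['finger_gap'],s['wrist_force'],s['ft_torque'],np.degrees(s['joint_pos']).round(1))
for z in (.036,.038,.040): print(held(p,thr=170,zoff=z))
E
```

```text
9.65 [ 0.56770212 -0.29421787  0.16567085] [[-0.002  0.992 -0.125]
 [ 0.002 -0.125 -0.992]
 [-1.    -0.003 -0.001]] -7.163401897448807 0.05150068023584465 [-0.47128124  0.22748581 -6.23820988] [-0.02939433  0.00104101 -0.00066235] [-34.6  26.6   6.3  69.8   0.   62.6]
(array([   0.56725653,   -0.29472908, -126.76802156]), np.float64(4095.486274509804), np.float64(12524.466666666665), array([ 0.  , -0.38,  0.56]), np.float64(-119.60461965852633))
(array([   0.56728904,   -0.29360926, -126.99189908]), np.float64(4365.76568627451), np.float64(12426.683333333332), array([ 0.  , -0.49, -0.55]), np.float64(-119.8284971778372))
(array([   0.56736816,   -0.29260796, -127.07901608]), np.float64(5000.1578431372545), np.float64(12314.85), array([ 0.  , -0.53, -1.56]), np.float64(-119.91561418111165))
```

View pics/wlift.png

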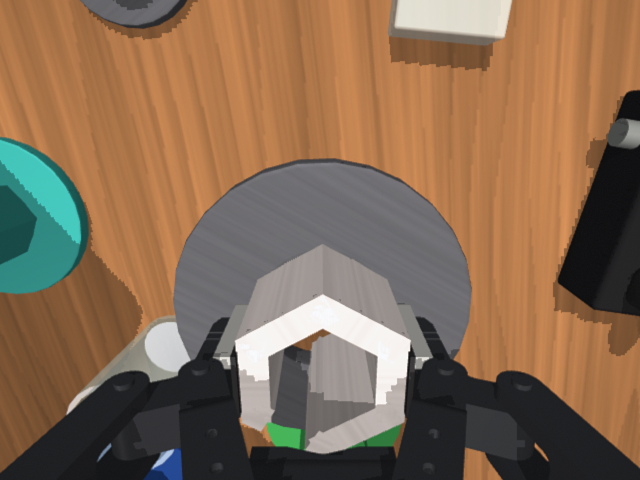

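Emit:
servo_tool(moves=[[0, 0, 0, -0.1, 1], [0, 0, 0, -0.172, 1], [0, 0, 0, -0.172, 1], [0, 0, 0, -0.172, 1], [0, 0, 0, -0.172, 1], [0, 0, 0, -0.172, 1], [0, 0, 0, -0.172, 1], [0, 0, 0, -0.172, 1], [0, 0, 0, -0.172, 1], [0, 0, 0, -0.172, 1]], grip_force=90)

```text
clock: 10.9
tcp_pos: [0.568, -0.2944, 0.166]
orientation: [0.706, 0.015, 0.708, -0.014]
wrist_force: [-0.2, 0.4, -7.1]
finger_gap: 0.051
```

Emit:
servo_tool(moves=[[0, 0, 0, -0.172, 1], [0, 0, 0, -0.172, 1], [0, 0, 0, -0.073, 1], [0, 3, 1, 0, 1], [0, 5.6, 1.8, 0, 1], [0, 5.6, 1.8, 0, 1], [0, 5.6, 1.8, 0, 1], [0, 5.6, 1.8, 0, 1], [0, 5.6, 1.8, 0, 1], [0, 5.6, 1.8, 0, 1]])

```text
clock: 12.15
tcp_pos: [0.5458, 0.091, 0.1666]
orientation: [0.695, -0.13, 0.695, 0.13]
wrist_force: [0.4, -0.1, -6.7]
finger_gap: 0.0509
```

Run:
```python
from h import *
s,R=st(); print(s['clock'],s['tcp_pos'],yaw_of(R),np.degrees(s['joint_pos']).round(1),rel([.5415,.1955,.165]))
```

```text
12.15 [0.54577951 0.09097004 0.16663848] 111.14202749862235 [  1.1  17.1  -7.7  65.2   0.  -20. ] [0.16488036 9.9036938  3.37116828]
```

Emit:
servo_tool(moves=[[0, 4.4, 1.5, 0, 1], [0, 3.5, 1.2, 0, 1], [0, 2.0, 0.7, 0, 1], [0, 0, 0, 0, 1], [0, 0, 0, 0, 1], [0, 0, 0, 0, 1], [0, 0, 0, 0, 1], [0, 0, 0, 0, 1], [0, 0, 0, 0, 1], [0, 0, 0, 0, 1]])

```text
clock: 13.4
tcp_pos: [0.5425, 0.1937, 0.1674]
orientation: [0.695, -0.13, 0.695, 0.13]
wrist_force: [-0.2, -0.2, -7.5]
finger_gap: 0.0513
```

Run:
```python
from h import *
p=shot('wrist','wov'); q=shot('scene','sov');q2=shot('side','dov'); s,R=st(); print(s['clock'],s['tcp_pos'],R.round(4),yaw_of(R),s['finger_gap'],s['wrist_force'],rel([.5415,.1955,.165]))
print(held(p,thr=170,zoff=.036))
a=np.asarray(q['pixels'])[250:430,310:510];b=np.asarray(q2['pixels'])[110:290,130:330]
cv2.imwrite('pics/two.png',cv2.resize(np.hstack([a,b]),None,fx=2,fy=2,interpolation=cv2.INTER_CUBIC))
```

```text
13.55 [0.54250362 0.19379767 0.16731214] [[ 1.000e-04 -3.610e-01  9.326e-01]
 [ 1.000e-04  9.326e-01  3.610e-01]
 [-1.000e+00  0.000e+00  1.000e-04]] 111.15918163358285 0.05112155338625586 [ 0.95106934 -0.25939613 -5.8332862 ] [ 0.2312158   0.19497599 -0.03217363]
(array([ 0.54260425,  0.19409089, -8.74010163]), np.float64(10513.828431372549), np.float64(21374.183333333334), array([0.  , 0.24, 0.2 ]), np.float64(-119.899283264675))
```

View pics/wov.png

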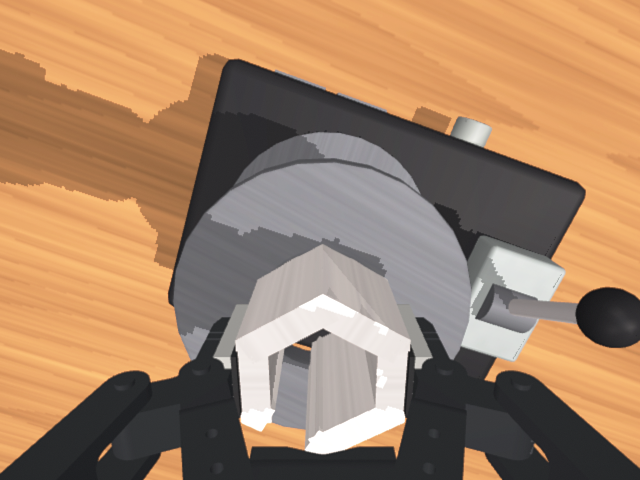

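View pics/two.png

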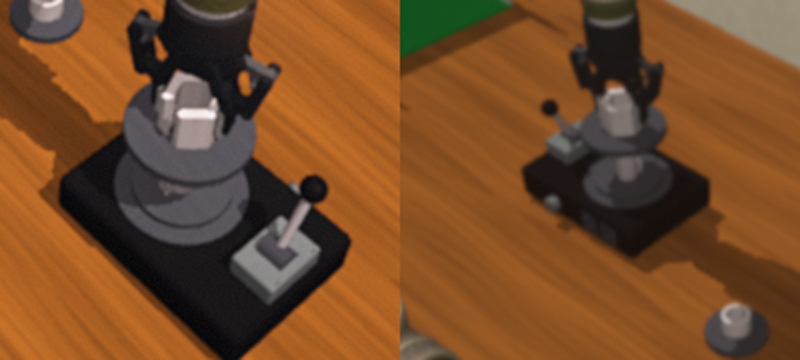

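Emit:
servo_tool(moves=[[0, 0.2, -0.06, 0, 1], [1.2, 0, 0, 0, 1], [1.2, 0, 0, 0, 1], [0.5, 0, 0, 0, 1], [0.5, 0, 0, 0, 1], [0.5, 0, 0, 0, 1], [0.5, 0, 0, 0, 1], [0.5, 0, 0, 0, 1], [0.4, 0, 0, 0, 1], [0, 0, 0, 0, 1]])

```text
clock: 14.8
tcp_pos: [0.5409, 0.1953, 0.1139]
orientation: [0.695, -0.13, 0.695, 0.13]
wrist_force: [0.5, 0.3, -6.8]
finger_gap: 0.0506
```

Run:
```python
from h import *
p=shot('wrist','wd1'); s,R=st(); print(s['clock'],s['tcp_pos'],yaw_of(R),s['finger_gap'],s['wrist_force'],s['ft_torque'].round(3))
cv2.imwrite('pics/wd1c.png',cv2.resize(np.asarray(p['pixels'])[250:480,200:450],None,fx=3,fy=2.6))
```

```text
14.85 [0.54111267 0.19539547 0.11418928] 111.15652271949507 0.05091431994796546 [ 0.03916918 -0.40804214 -5.65539278] [ 0.01  -0.025  0.025]
```

View pics/wd1c.png

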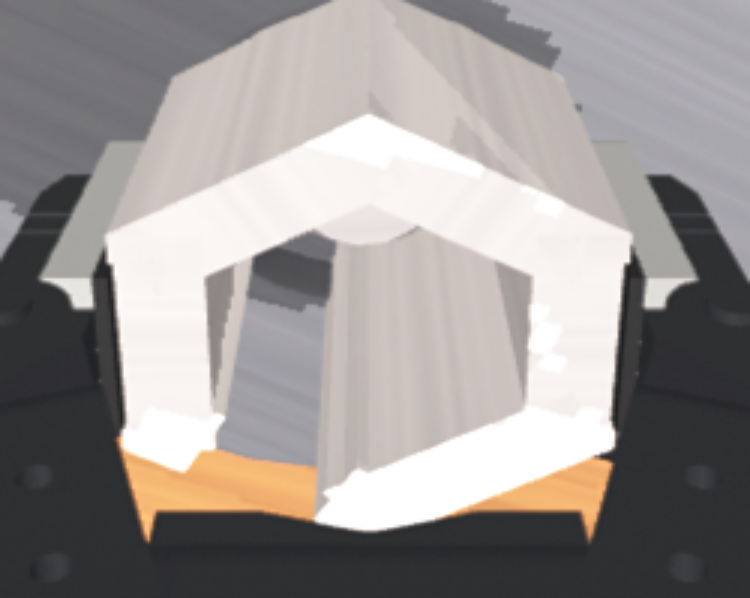

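Emit:
servo_tool(moves=[[0.2, 0, 0, 0, 1], [0.2, 0, 0, 0, 1], [0.2, 0, 0, 0, 1], [0.2, 0, 0, 0, 1], [0.1, 0, 0, 0, 1], [0.1, 0, 0, 0, 1], [0.1, 0, 0, 0, 1], [0, 0, 0, 0, 1], [0, 0, 0, 0, 1], [0, 0, 0, 0, 1]])

```text
clock: 16.1
tcp_pos: [0.5413, 0.1954, 0.1034]
orientation: [0.695, -0.13, 0.695, 0.13]
wrist_force: [-0.2, -0.1, -6.6]
finger_gap: 0.0509
```

Emit:
servo_tool(moves=[[0.2, 0, 0, 0, 1], [0.2, 0, 0, 0, 1], [0.2, 0, 0, 0, 1], [0.2, 0, 0, 0, 1], [0.2, 0, 0, 0, 1], [0.15, 0, 0, 0, 1], [0.1, 0, 0, 0, 1], [0.1, 0, 0, 0, 1], [0, 0, 0, 0, 1], [0, 0, 0, 0, 1]])

```text
clock: 17.35
tcp_pos: [0.5413, 0.1954, 0.0899]
orientation: [0.695, -0.13, 0.695, 0.13]
wrist_force: [-0.9, 0.2, -5.7]
finger_gap: 0.051
```

Still no contact and it should be about 1 mm off the platen. I'll go on in small steps.

Emit:
servo_tool(moves=[[0.05, 0, 0, 0, 1], [0.05, 0, 0, 0, 1], [0.05, 0, 0, 0, 1], [0, 0, 0, 0, 1], [0, 0, 0, 0, 1], [0, 0, 0, 0, 1], [0, 0, 0, 0, 1], [0, 0, 0, 0, 1], [0, 0, 0, 0, 1], [0, 0, 0, 0, 1]])

```text
clock: 18.6
tcp_pos: [0.5414, 0.1954, 0.0893]
orientation: [0.695, -0.13, 0.695, 0.13]
wrist_force: [-3.6, -2.3, 5.4]
finger_gap: 0.051
```

Emit:
servo_tool(moves=[[0, 0, 0, 0, 0.2], [0, 0, 0, 0, -0.5], [0, 0, 0, 0, -1], [0, 0, 0, 0, -1], [0, 0, 0, 0, -1], [-2, 0, 0, 0, -1], [-4, 0, 0, 0, -1], [-4, 0, 0, 0, -1], [-4, 0, 0, 0, -1], [0, 0, 0, 0, -1]])

```text
clock: 19.85
tcp_pos: [0.5433, 0.1959, 0.2321]
orientation: [0.698, -0.13, 0.693, 0.13]
wrist_force: [0.1, 1.0, -0.5]
finger_gap: 0.0853
```

Run:
```python
from h import *
p=shot('wrist'); p=shot('wrist','wrel'); q=shot('scene','srel');q2=shot('side','drel'); s,R=st(); print(s['clock'],s['tcp_pos'],yaw_of(R),s['finger_gap'],s['wrist_force'],np.degrees(s['joint_pos']).round(1))
for k,im in (('scene',q),('side',q2),('wrist',p)):
    for r in models.pinpoint('clamp_tip',im): print(k,np.round(r['location'],1),round(r['conf'],2))
u=proj(p,[.541,.1953,.127]); print(u); bx=(int(u[0])-130,max(0,int(u[1])-120),260,240)
for z in (.125,.127,.145): print(z,fit_hub(p,(.541,.1953,-8.7),z,bx,190))
pickle.dump((p,q,q2),open('rel.pkl','wb'))
a=np.asarray(q['pixels'])[250:430,310:510];b=np.asarray(q2['pixels'])[110:290,130:330]
cv2.imwrite('pics/two2.png',cv2.resize(np.hstack([a,b]),None,fx=2,fy=2,interpolation=cv2.INTER_CUBIC))
```

```text
20.05 [0.54051271 0.19525458 0.22693144] 111.15508122227457 0.08552625731880295 [-0.04547975  0.20743457 -0.04143011] [11.9 18.1  2.2 74.3  0.  -9.3]
scene [466.1 345.3] 0.66
scene [274.2 189.1] 0.15
side [203.4 162.1] 0.68
wrist [531.9 259. ] 0.71
[322.26209014 237.80751753]
0.125 (array([ 0.54169161,  0.19569094, -8.62738523]), np.float64(2766.6686274509802), np.float64(5719.3))
0.127 (array([ 0.54113649,  0.19572106, -9.13866018]), np.float64(2730.0196078431377), np.float64(5719.3))
0.145 (array([ 0.53723264,  0.19251875, -7.0599537 ]), np.float64(3436.8490196078433), np.float64(5719.3))
```

View pics/wrel.png

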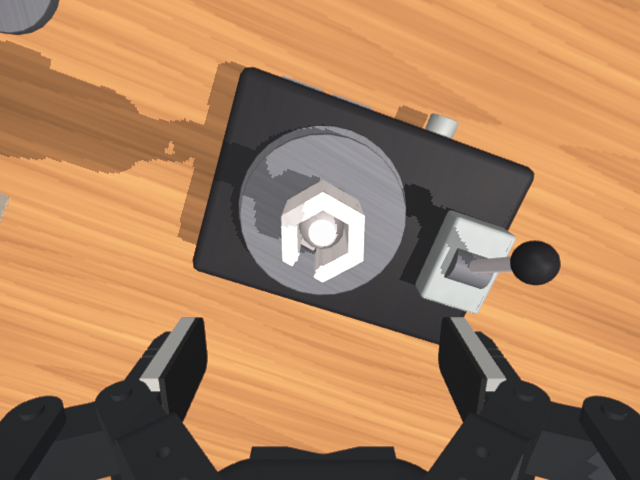

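View pics/two2.png

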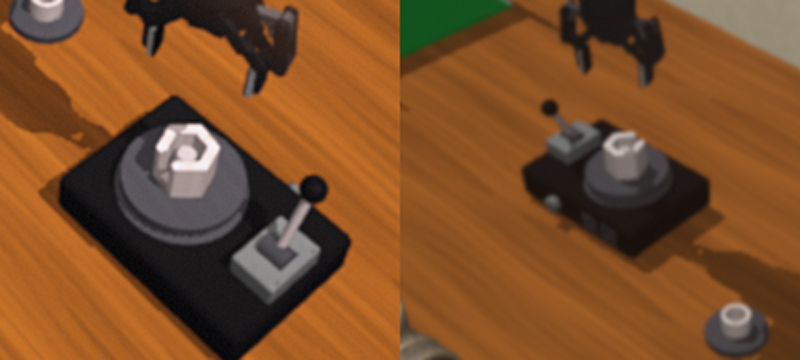

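Run:
```python
from h import *
p,q,q2=pickle.load(open('rel.pkl','rb'))
A=np.zeros((3,3));b=np.zeros(3);L=[]
for P,uv in ((p,(535,263)),(q,(466.1,345)),(q2,(203.4,162.5))):
    o,d=ray(P,uv);d/=np.linalg.norm(d);M=np.eye(3)-d[:,None]*d;A+=M;b+=M@o;L.append((o,d))
X=np.linalg.solve(A,b);print('ball',X,[np.linalg.norm((np.eye(3)-d[:,None]*d)@(X-o)).round(4) for o,d in L])
w=np.radians(2.4);ex=np.array([np.cos(w),np.sin(w)]);ey=np.array([-ex[1],ex[0]])
d=X[:2]-[.541,.1953];print('lap rel seat',d@ex,d@ey)
for z in (.14,.15,.16): print(z,atz(p,(535,263),z))
# refine lap yaw from edges: top corners z .06 in wrist
C=[atz(p,u,.06) for u in ((247,69),(533,172),(195,270),(441,343))]
print(np.degrees(np.arctan2(*(C[1]-C[0])[[1,0]]))-90,np.degrees(np.arctan2(*(C[2]-C[0])[[1,0]])))
```

```text
ball [0.50314404 0.31301972 0.15426801] [np.float64(0.0011), np.float64(0.0021), np.float64(0.0026)]
lap rel seat -0.0328931630178925 0.11920169809459137
0.14 [0.50502876 0.32133212 0.14      ]
0.15 [0.50335927 0.31465331 0.15      ]
0.16 [0.50168978 0.3079745  0.16      ]
2.42465471732163 2.424273902167021
```

Emit:
servo_tool(moves=[[0, 0, 0, 0.164, 1], [0, 0, 0, 0.164, 1], [0, 3.95, -2.32, 0, 1], [0, 3.95, -2.32, 0, 1], [0, 3.95, -2.32, 0, 1], [0, 0, 0, 0, 1], [3, 0, 0, 0, 1], [3, 0, 0, 0, 1], [2.2, 0, 0, 0, 1], [0, 0, 0, 0, 1]], grip_force=40)

```text
clock: 21.45
tcp_pos: [0.4657, 0.3094, 0.1441]
orientation: [0.705, -0.015, 0.708, 0.013]
wrist_force: [-0.0, 0.3, -0.5]
finger_gap: -0.0002
```

Run:
```python
from h import *
p=shot('wrist','wlv'); q=shot('scene'); s,R=st(); print(s['clock'],s['tcp_pos'],yaw_of(R),s['finger_gap'],s['wrist_force'])
cv2.imwrite('pics/slv.png',cv2.resize(np.asarray(q['pixels'])[250:430,350:550],None,fx=3,fy=3))
```

```text
21.55 [0.46726862 0.31042549 0.14656091] 92.3138824266299 0.00026405886434969844 [-0.31962703 -0.51998566 -0.00654414]
```

View pics/wlv.png

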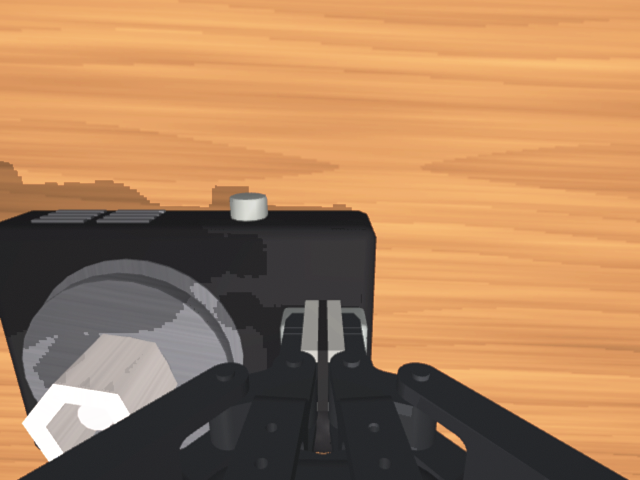

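View pics/slv.png

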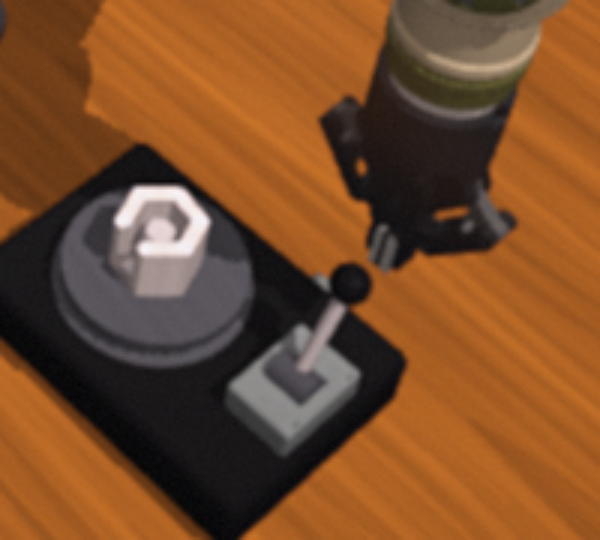

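Emit:
servo_tool(moves=[[0.3, 0, 0.6, 0, 1], [0, 0, 0.8, 0, 1], [0, 0, 0.8, 0, 1], [0, 0, 0.8, 0, 1], [0, 0, 0.8, 0, 1], [0, 0, 0.8, 0, 1], [0, 0, 0.8, 0, 1], [0, 0, 0.8, 0, 1], [0, 0, 0.6, 0, 1], [0, 0, 0, 0, 1]])

```text
clock: 22.8
tcp_pos: [0.5353, 0.3137, 0.1431]
orientation: [0.707, -0.014, 0.707, 0.014]
wrist_force: [-0.9, -0.3, 0.2]
finger_gap: 0.0001
```

Run:
```python
from h import *
q=shot('scene'); s,R=st(); print(s['clock'],s['tcp_pos'],yaw_of(R),s['wrist_force'])
cv2.imwrite('pics/slv2.png',cv2.resize(np.asarray(q['pixels'])[250:430,350:550],None,fx=3,fy=3))
```

```text
22.85 [0.53507098 0.31371002 0.14322831] 92.34656570585118 [-0.25893402 -0.20621412 -0.25524758]
```

View pics/slv2.png

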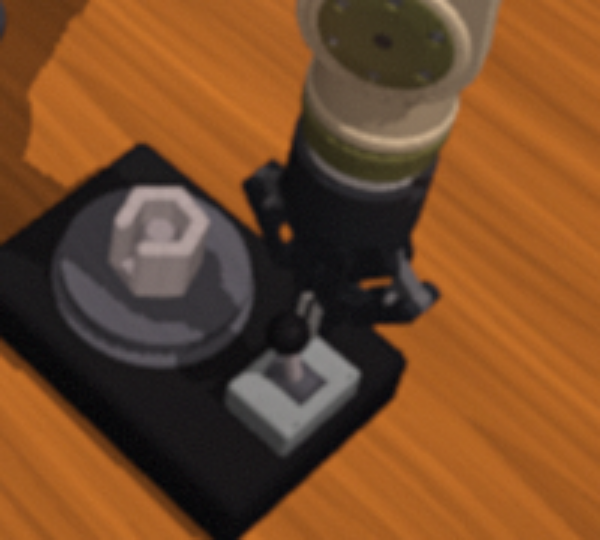

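Emit:
servo_tool(moves=[[0, 0, 0.4, 0, 1], [0, 0, 0.4, 0, 1], [0, 0, 0.4, 0, 1], [0, 0, 0.3, 0, 1], [0, 0, 0.2, 0, 1], [0, 0, 0, 0, 1], [0, 0, 0, 0, 1], [0, 0, 0, 0, 1], [0, 0, 0, 0, 1], [0, 0, 0, 0, 1]])

```text
clock: 24.1
tcp_pos: [0.5514, 0.3144, 0.1432]
orientation: [0.707, -0.015, 0.707, 0.015]
wrist_force: [-3.2, 0.5, 0.8]
finger_gap: 0.0001
```

Run:
```python
from h import *
q=shot('scene'); q2=shot('side');s,R=st(); print(s['clock'],s['tcp_pos'],s['wrist_force'])
for P in (q,q2): print([(r['location'],r['conf']) for r in models.pinpoint('clamp_tip',P)][:2])
cv2.imwrite('pics/slv3.png',cv2.resize(np.hstack([np.asarray(q['pixels'])[280:430,370:510],np.asarray(q2['pixels'])[120:270,150:290]]),None,fx=2.8,fy=2.8))
```

```text
24.2 [0.5513625  0.31439288 0.14315778] [-3.68534658 -0.04364262 -0.74254179]
[([437.7, 368.9], 0.6)]
[([221.0, 154.6], 0.56)]
```

View pics/slv3.png

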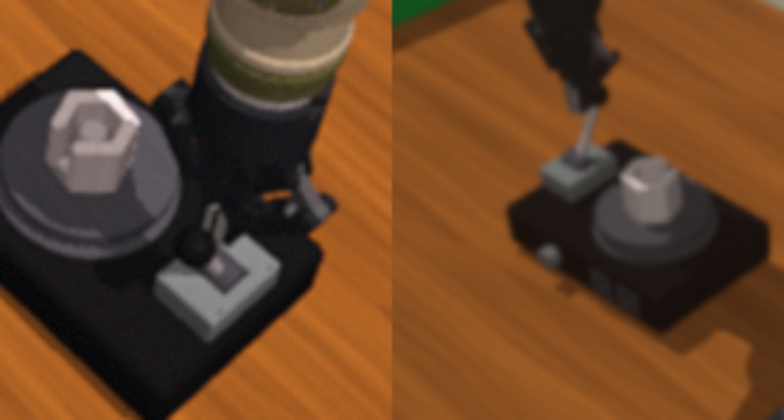

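Emit:
servo_tool(moves=[[0, 0, 0.3, 0, 1], [0, 0, 0.2, 0, 1], [0, 0, 0.2, 0, 1], [0, 0, 0.2, 0, 1], [0, 0, 0.1, 0, 1], [0, 0, 0.1, 0, 1], [0, 0, 0, 0, 1], [0, 0, 0, 0, 1], [0, 0, 0, 0, 1], [0, 0, 0, 0, 1]])

```text
clock: 25.55
tcp_pos: [0.5522, 0.3144, 0.1429]
orientation: [0.7, -0.016, 0.713, 0.015]
wrist_force: [-30.2, -1.8, 15.5]
finger_gap: 0.0
```

Emit:
servo_tool(moves=[[0, 0, -1.1, 0, 1], [0, 0, -2, 0, 1], [0, 0, -3, 0, 1], [0, 0, -3, 0, 1], [-3, 0, -3, 0, 1], [-3, 0, -2, 0, 1], [-3, 0, 0, 0, 1], [0, 0, 0, 0, 1], [0, 0, 0, 0, 1], [0, 0, 0, 0, 1]])

```text
clock: 26.8
tcp_pos: [0.4219, 0.3088, 0.2323]
orientation: [0.707, -0.015, 0.707, 0.014]
wrist_force: [-0.1, -0.0, 0.1]
finger_gap: -0.0002
```

Run:
```python
from h import *
p=shot('wrist','wfin');q=shot('scene','sfin'); q2=shot('side','dfin');s,R=st(); print(s['clock'],s['tcp_pos'],s['wrist_force'])
L=[]
for P in (q,q2,p):
    r=models.pinpoint('clamp_tip',P); print([(r['location'],r['conf']) for r in r][:2]); L.append(r[0]['location'] if r else None)
A=np.zeros((3,3));b=np.zeros(3)
for P,uv in zip((q,q2,p),L):
    if uv is None: continue
    o,d=ray(P,uv);d/=np.linalg.norm(d);M=np.eye(3)-np.outer(d,d);A+=M;b+=M@o
X=np.linalg.solve(A,b);w=np.radians(2.42);print(X,(X[0]-.541)*np.cos(w)+(X[1]-.1953)*np.sin(w))
pickle.dump((p,q,q2),open('fin.pkl','wb'))
cv2.imwrite('pics/fin.png',cv2.resize(np.hstack([np.asarray(q['pixels'])[280:430,330:500],np.asarray(q2['pixels'])[120:270,150:320]]),None,fx=2.3,fy=2.3,interpolation=cv2.INTER_CUBIC))
```

```text
26.95 [0.42171549 0.30885409 0.23240337] [-0.30839823  0.41928702  0.42853791]
[]
[([223.1, 155.1], 0.69)]
[([320.2, 455.4], 0.83), ([175.9, 380.5], 0.38)]
[0.57554164 0.31360527 0.14680457] 0.03950620310048754
```

View pics/fin.png

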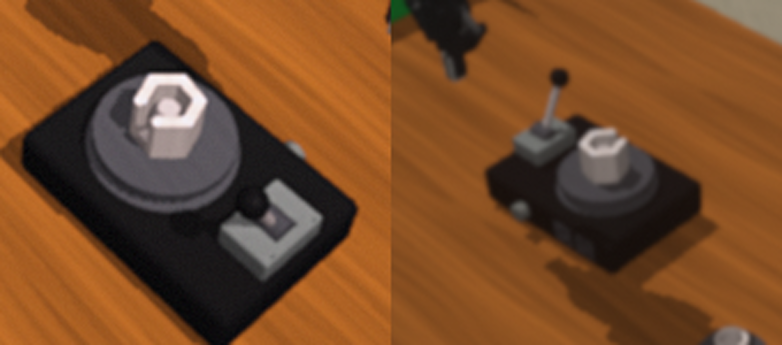

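View pics/wfin.png

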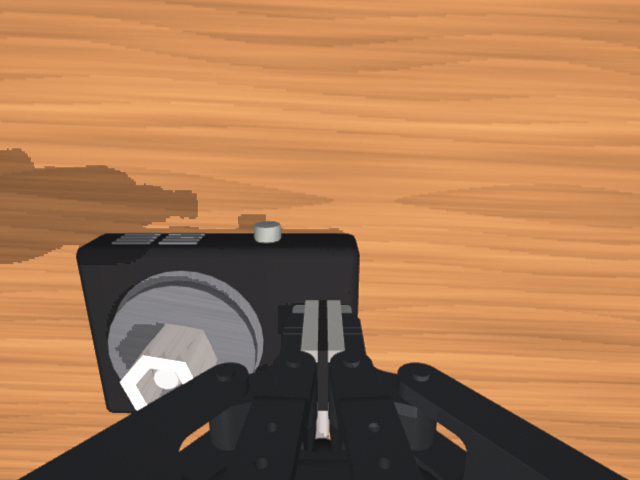

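Run:
```python
from h import *
print(order.hand_in()); print(env.get_state()['clock'])
```

```text
the job is handed in; nothing more can be done
None
the job is handed in; nothing more can be done
```

The larger wheel is keyed onto the spindle and lies home on the platen. After that I threw the clamp lever right over and handed the job in at about 27 s.

- **Wheel:** I gripped the dark wheel with the bare hex hub across two plain flats and turned it 118°. The slot ended at -8.7°, matching the measured key angle. I lowered it in small steps, and it passed the key top with no extra force. It touched down only at tool height 0.0893 m (expected 0.089 m), so it is home and not hung up on the key. I let go only after it was resting on the platen. Pictures then showed the wheel flat and the spindle tip inside the bore.
- **Clamp lever:** I pushed it until it met a hard stop, with the wrist force at about 30 N sideways and 15 N upward. After I backed off, its tip was 39 mm to the clamped side, about where full throw puts it, and the lever stayed there.
- **Checks that were weak or disagreed:**
  - After the lever throw, the clamp-tip detector missed the lever in the scene picture. Its final position comes from the side and wrist pictures, and the wrist view of the tip was mostly hidden by the gripper.
  - The wheel fit after release was noisy (slot angle between -8.6° and -9.1°).
- **Other items:** I did not touch the smaller wheel, the tumbler or the block, but I took no final measurement of them.

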